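Prise the press-fit cover of a rapid-test reader up evenly

TASK

Open the rapid-test reader for service: take the orange prying wedge from its rest and work it into the seam through the notches in the left and right sides of the cover, a bit at a time from alternating sides, so that neither side ever gets more than 5 mm ahead of the other. Stop when the cover stands level and about 6 to 8 mm up on both sides, and lay the wedge back on its rest. Touch the cover only with the wedge, and do not disturb the tube rack, the dropper bottle or the loose test cassette.

Things in the scene. Friction and masses are not known exactly. Their poses are not given: they have to be found in the camera images.
- reader: Rapid-test reader; base 190 x 150 x 45 mm (x, y, z), screwed to the bench. Origin: centre of the underside, on the bench; x to its rear, y to its left, z up. Cassette tray (out to x = -125 mm) and display at the front (-x). The cover, 168 x 130 mm, top at 91 mm, sits centred on the base's flat top (z = 45 mm); this is bare for 45 mm inward of each notch and a 10 mm ledge outside.
- cover: White hollow cover, press-fitted on the base. Each side is held by about 8 N of friction and stays where it is lifted to, with 10 mm of travel on captive guide pillars. The wedge lifts the side it enters; the other side's lower edge stays put and acts as pivot. Origin: midway along its lower left edge; axes as the reader's.
- cover_left (a point): Point midway along the cover's lower left edge. 45 mm over the bench when seated: the excess is how far the left side has come up. Axes of the cover.
- cover_right (a point): Point midway along the cover's lower right edge. 45 mm over the bench when seated: the excess is how far the right side has come up. Axes of the cover.
- notch_left (a point): Fixed point on the ledge (45 mm over the bench) at the foot of the cover's left wall (y = +65 mm in the reader), mid-way along the left prying notch: a cut in the cover's lower edge, 36 mm long (x) and 5 mm high with the cover seated, a teal mark on the ledge before it. The wedge goes in level along the reader's -y, its flat side on the ledge. Axes of the reader.
- notch_right (a point): The same on the right (y = -65 mm in the reader), where the wedge goes in along the reader's +y. Axes of the reader.
- wedge_grip (a point): Centre of the wedge tool's black handle, where to grip it: 100 mm long (x), 14 wide (y), 18 high (z); x runs towards the blade, z up on the rest. A neck leads to the bend 72 mm ahead of this point; from there the orange nylon blade is cranked 35 degrees up (to +z): it is level when the handle slopes down 35 degrees towards it. About 70 g, mostly handle.
- wedge_tip (a point): Middle of the tip's lower edge: 119 mm ahead (x) of and 24 mm above (z) wedge_grip, tool's axes. Blade 24 mm wide, 56 mm from bend to tip, flat below; thickness 2 mm at the tip, growing evenly to 13 mm at 42 mm from it. Flat on the ledge with the tip d mm inside the cover's wall it holds that side 0.262 d - 3 mm up, or up to 1 mm less: 26 gives 4, 34 gives 6, 42 gives 8. Push: 10 N.
- rest_seat (a point): Where the handle's centre lies on the rest: 49 mm over the bench, midway between two steel uprights 78 mm apart along x. Their notches are 18 mm wide (y) at the bottom, 40 mm over the bench, flaring to 30 mm at the top, 62 mm over the bench. Base plate 116 x 62 x 6 mm, screwed down. The tool starts along the rest's x, blade to +x. Axes of the rest.
- tube_rack: Loose black rack 216 x 64 mm with yellow-capped tubes, 98 mm high; leave alone. Origin: centre of its underside, x along its length.
- dropper: Loose white dropper bottle, 30 mm wide, 68 mm high; leave alone. Origin: centre of its underside.
- cassette: Loose white test cassette 70 x 20 x 5 mm; leave alone. Origin: centre of its underside.
Not all that is in view belongs to the job. Of the things that look like the part that bears rest_seat, take the one that is farthest to the robot's right at the start.

How it is judged (in metres and radians):
On the way, in this order (a step that is already met when the one before it is completed fails the run):
1. The cover is 2 mm up on one side (z of any of cover_left, cover_right in the frame of reader above 0.047 m), for 0.1 s.
2. The cover is at least 5 mm up on both sides (z of each of cover_left, cover_right in the frame of reader above 0.05 m), for 0.1 s.
At the end, for the whole second after the job is handed in: The cover is at least 5 mm up on both sides (it may be more, to the end of its 10 mm travel) and level to within 0.02 rad (2.6 mm from side to side), and the wedge lies at rest on its rest, its handle centre within 25 mm of its seat (all of step 2 and angle between cover_left's own z axis and vertical below 0.02 rad and distance between wedge_grip and rest_seat below 0.025 m and contact force between wedge and rest above 0.1 N and linear speed of wedge below 0.02 m/s); the robot touches nothing.
It fails at once if One side of the cover more than 5 mm ahead of the other (tilted more than 0.0385 rad) (angle between cover_left's own z axis and vertical above 0.0385 rad).
It fails at once if The gripper or arm touches the cover (contact force between any of the fingers, the arm and cover above 1 N).
It fails at once if The tube rack, the dropper bottle or the loose test cassette is shifted by more than 30 mm (distance of any of tube_rack, dropper, cassette from where it was at the start of the episode above 0.03 m).
It also fails if it takes over 72 s, if anything falls off the work surface, if the arm or the gripper's body presses on something with over 40 N, if the wrist force passes 120 N, or if a joint passes its speed limit or range.

ROBOT

A 6-joint arm with a two-finger parallel gripper is mounted at the origin on the work surface. World frame = base frame: x ahead of the robot, y to its left, z up, the work surface at z = 0. Lengths are in m, angles in degrees, forces in N, time in s.
With the tool pointing down it reaches from about 0.375 to 0.9 m from the base axis. Payload 3.1 kg.
Tool frame: the origin (TCP) lies where the fingers leave the gripper's body, on its centre line; the fingertips stand 70 mm ahead of it and the grasp point (between the pads) lies 51 mm ahead of it; z points along the fingers, y is the line along which they close (so a half turn about z gives the same grasp; the last joint's range is limited). The gripper opens to 87 mm and grips with 3 to 60 N. Pads are 19 mm wide; open, the fingers measure 117 mm over their backs; the gripper's body (75 mm by 190 mm) begins 51 mm behind the grasp point.
Start: joints at [-83.279, 30.224, 82.088, -0, 67.689, -10.227], TCP at [0.182, -0.598, 0.292] pointing down, gripper open.
Joint ranges: [-176.69, 176.69], [-43.24, 126.21], [12.49, 139.97], [-82, 262], [0, 151.66], [-163.58, 163.58]. Speed limits (degrees/s): [159.86, 159.86, 180, 180, 180, 180].

INTERFACE

Orientations are given as a 3x3 rotation matrix whose columns are the frame's x, y, z axes.
In Python, from rig import readout, capture, calibration, bot, look_for gives the robot as it stands. The module is installed in compiled form; this text tells all that it offers.
- The arm moves only by the shell command python3 -m pendant 'ROWS'. ROWS is JSON, a list of rows, each a list of 7 numbers: the shift along the tool's x, y, z normalised to -1 to 1, where 1 is 200 mm, then the turn, a rotation vector about the tool's x, y, z normalised to -1 to 1, where 1 is 180 degrees, then the closure, from -1 (fully open) to 1 (shut). In form: [[dx, dy, dz, ax, ay, az, grip], ...]. A call has 1 to 8 rows; each row is the pose to reach, as a shift and turn from the pose commanded when the call began, along the tool's axes at that moment, turning the shorter way round; what a row does not reach only later rows make up. A row lasts 1/10 s, in which the tool goes at most 50 mm and 8.59 degrees, less where a joint would pass 70% of its speed; a pose out of reach is approached as far as the arm can. A call with a number of a shift or a turn outside -1 to 1 is refused whole. A call with a gripper value outside its range is refused whole. The fingers move at their own pace and stop on an object; the grip force is fixed at half the most. Time passes only in rows, so rows that repeat a pose let the fingers close. It gives the time, the measured TCP pose, the force, the opening and the grip force at its end, in the units of the state.
- readout.read_state(): the state, without advancing time (a new reading comes with each control period).
- capture(name): name is "scene" or "top"; returns (picture, depth): 420x560x3 uint8, red, green, blue; 420x560 float32, m along the optical axis (not along the pixel's ray), 0 where there is no reading.
- calibration(name): a dict with "mtx" (3x3 intrinsics, pixels), "T" (4x4, takes a point from camera to world coordinates). Camera axes: x right, y down, z forward; pixel columns grow to the right and rows downward; lengths in m; the calibration is good to about 2 mm. A picture is of the moment at which its call begins. calibration takes no time and is no camera call.
- bot.hand_in(): hands the job in; it is judged then, once.
Trained networks look in the newest picture that a camera, given by its name, has taken for a name from the list of things; names that differ only in an ending like _2 or _b are one class to them, and where a whole thing is asked for, a point or a joint stands for the part that bears it (a point fixed in the world has none). Each returns a list of dicts, best first, with "conf" (0 to 1); they miss things now and then, are a little off and sometimes report something else, mostly with a low value. They report only what shows in the picture. A call takes as long as a camera call. They do not tell look-alikes from the thing itself.
- look_for(thing, camera): "extent" ([left, top, right, bottom] in pixels, round what is visible of it).
The state is a dict: "time_s": time; "joint_positions": joint angles; "qvel": joint speeds; "tau": joint torques, N m; "position": TCP position; "tcp_rot": TCP orientation; "force": force on the tool from outside, world axes, zero at the start; "moment": the same for the moment, N m; "opening": opening from 0.0 (shut) to 1.0 (fully open); "grasp_force": force on a finger pad.
Only numpy, scipy, OpenCV 4.12 (cv2) and the standard library are available. Lean on these libraries where they do the work, as an engineer would, in place of code of your own. Each camera call takes 0.05 s, during which the arm holds its last target. There are 200 camera calls.

## Working session

There is one attempt and no reset: what is moved stays moved. The work goes in short steps, Python scripts to look and compute and a shell command to move; the robot and the scene stay as the last step left them, time stands still between calls to the robot, and variables do not carry over. Pictures are saved under pics/ and viewed, at most 10 in all, crops included, and the job is handed in when it is done.

```bash
mkdir -p pics; python3 - <<'E'
from rig import readout,capture,calibration,look_for
import cv2,numpy as np
ims=[]
for c in("scene","top"):
    p,d=capture(c);ims.append(p);np.savez(f"{c}.npz",p=p,d=d)
    k=calibration(c);print(c,k["mtx"].round(1).tolist(),k["T"].round(4).tolist())
    cv2.imwrite(f"pics/{c}0.png",p[:,:,::-1])
    for t in("reader","wedge_grip","rest_seat","tube_rack","dropper","cassette","cover"):
        print(t,[(round(o["conf"],2),np.round(o["extent"]).tolist()) for o in look_for(t,c)])
s=readout.read_state();print(s)
E
```

```text
scene [[456.0, 0.0, 290.5], [0.0, 456.0, 212.4], [0.0, 0.0, 1.0]] [[0.7541, 0.4659, -0.4628, 1.0674], [0.6564, -0.5112, 0.5549, -0.6051], [0.0219, -0.7222, -0.6913, 0.9829], [0.0, 0.0, 0.0, 1.0]]
reader [(0.58, [241.0, 230.0, 324.0, 314.0])]
wedge_grip [(0.53, [340.0, 179.0, 389.0, 199.0])]
rest_seat [(0.96, [333.0, 185.0, 373.0, 208.0]), (0.9, [336.0, 122.0, 369.0, 149.0]), (0.67, [326.0, 149.0, 362.0, 177.0])]
tube_rack [(0.87, [121.0, 299.0, 210.0, 379.0])]
dropper []
cassette [(0.63, [167.0, 256.0, 193.0, 273.0])]
cover [(0.69, [245.0, 231.0, 322.0, 302.0])]
top [[527.4, 0.0, 280.9], [0.0, 527.4, 208.6], [0.0, 0.0, 1.0]] [[-0.0087, -0.994, 0.1093, 0.2898], [-0.9999, 0.0103, 0.0134, 0.1057], [-0.0144, -0.1092, -0.9939, 1.6573], [0.0, 0.0, 0.0, 1.0]]
reader [(0.76, [291.0, 150.0, 365.0, 205.0])]
wedge_grip [(0.71, [193.0, 154.0, 209.0, 205.0]), (0.21, [232.0, 247.0, 243.0, 256.0])]
rest_seat [(0.98, [192.0, 175.0, 215.0, 216.0]), (0.88, [155.0, 218.0, 176.0, 257.0]), (0.8, [105.0, 240.0, 133.0, 277.0]), (0.68, [292.0, 149.0, 365.0, 209.0])]
tube_rack [(0.74, [418.0, 162.0, 451.0, 2
[... 245 characters left out ...]
179641e-04,
        6.76908094e+01, -1.02276725e+01]), 'qvel': array([-0.11313981,  0.00016953,  0.00379436,  0.05243232,  0.07851386,
        0.0494957 ]), 'tau': array([-1.18607280e-03, -4.39955485e+01, -1.76979160e+01,  6.31981250e-02,
        5.04589453e-02, -2.30722338e-05]), 'position': array([ 0.18222263, -0.59782462,  0.29229114]), 'tcp_rot': array([[ 9.56563253e-01,  2.91524857e-01,  4.74225448e-07],
       [ 2.91524857e-01, -9.56563252e-01, -4.41940576e-05],
       [-1.24300397e-05,  4.24126600e-05, -9.99999999e-01]]), 'force': array([-1.01760922,  0.42895798, -0.36949012]), 'moment': array([ 0.02986924, -0.02963846,  0.02137073]), 'grasp_force': 0.0, 'opening': 0.9957119041717388}
```

```bash
python3 - <<'E'
import cv2
a=cv2.imread("pics/top0.png")[130:290,90:470];cv2.imwrite("pics/topc.png",cv2.resize(a,None,fx=2.1,fy=2.1,interpolation=2))
a=cv2.imread("pics/scene0.png")[100:400,110:450];cv2.imwrite("pics/scenec.png",cv2.resize(a,None,fx=2,fy=2,interpolation=2)[:600])
E
```

```text
(no output)
```

View pics/topc.png

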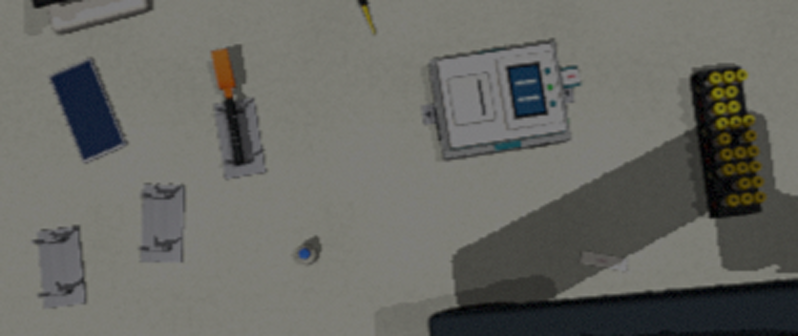

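View pics/scenec.png

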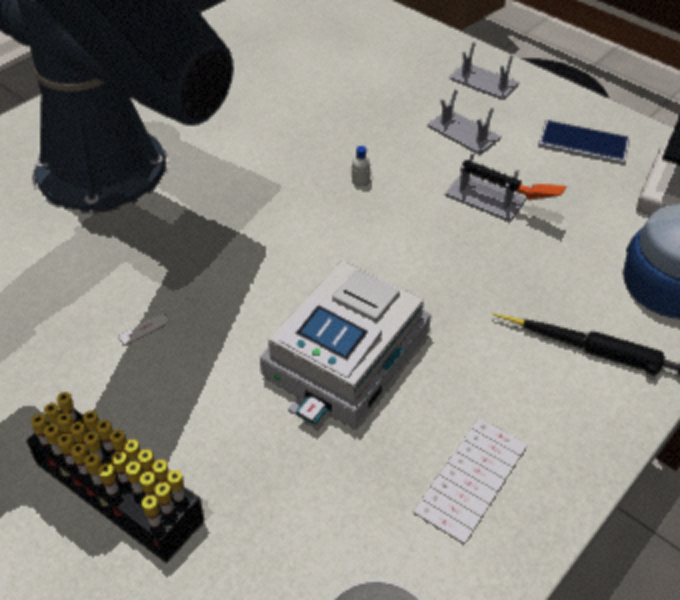

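Top crop: the reader is at crop (500,100) with its display towards image-right, so the reader's rear is world +y and its left side faces the robot (teal mark at full-image px ~(332,199)). Rest look-alikes in the top image are at px (119,258), (166,238) and (203,195). The last is the farthest to the robot's right and bears the wedge. The orange blade points up in the image (+x), the dropper is at px (235,251), the cassette at (376,255) and the rack at (435,197).

```bash
cat >h.py <<'E'
import numpy as np,cv2
from rig import calibration
def cloud(c):
    z=np.load(f"{c}.npz");p,d=z["p"],z["d"];k=calibration(c);v,u=np.indices(d.shape);K=k["mtx"]
    X=np.stack([(u-K[0,2])/K[0,0]*d,(v-K[1,2])/K[1,1]*d,d],-1)@k["T"][:3,:3].T+k["T"][:3,3]
    X[d==0]=np.nan
    return p,X
def box(P):
    r=cv2.minAreaRect((P[:,:2]*1000).astype(np.float32));return np.round(r[0],1).tolist(),np.round(r[1],1).tolist(),round(r[2],1)
E
python3 - <<'E'
from h import *
R={"top":{"reader":(285,140,372,215),"rest":(185,145,222,222)},"scene":{"reader":(235,222,330,318),"rest":(325,170,400,212)}}
for c in R:
    p,X=cloud(c);hsv=cv2.cvtColor(p,cv2.COLOR_RGB2HSV)
    def sub(n):
        l,t,r,b=R[c][n];return p[t:b,l:r].reshape(-1,3),hsv[t:b,l:r].reshape(-1,3),X[t:b,l:r].reshape(-1,3)
    P,H,Y=sub("reader");z=Y[:,2]
    print(c,"z hist",np.histogram(z[np.isfinite(z)],bins=np.arange(-.01,.13,.01))[0])
    m=(z>.084)&(z<.1);print("covertop",box(Y[m]),np.median(z[m]),m.sum())
    m=(z>.036)&(z<.1);print("base",box(Y[m]))
    m=(z>.04)&(z<.053);print("ledge",np.median(z[m]),box(Y[m]))
    t=(H[:,0]>80)&(H[:,0]<100)&(H[:,1]>90)&(z>.03)&(z<.06);print("teal",t.sum(),Y[t].mean(0).round(4))
    P,H,Y=sub("rest");z=Y[:,2]
    o=(H[:,0]<18)&(H[:,1]>150)&(z>.03);print("orange",o.sum(),Y[o].mean(0).round(4),box(Y[o]),Y[o].min(0).round(3),Y[o].max(0).round(3))
    k=(P.max(1)<60)&(z>.045)&(z<.075);print("handle",k.sum(),Y[k].mean(0).round(4),box(Y[k]))
    m=(z>.003)&(z<.02)&(P.max(1)>80);print("plate",m.sum(),box(Y[m]),np.median(z[m]))
    m=(z>.052)&(P.max(1)>60)&~o;print("up",Y[m].mean(0).round(4),m.sum())
    Z=X[...,2];print("bench",np.nanmedian(Z))
p=np.load("top.npz")["p"][140:225,180:380];cv2.imwrite("pics/crop1.png",cv2.resize(p[:,:,::-1],None,fx=4,fy=4,interpolation=cv2.INTER_NEAREST))
E
```

```text
top z hist [1990 1376   34   96  136  402   40   43  827 1219  298    1    0    0]
covertop ([564.4, -15.9], [124.6, 161.5], 9.1) 0.08786624545301125 993
base ([564.7, -19.2], [151.0, 198.5], 8.2)
ledge 0.04430482822367399 ([564.8, -16.8], [150.1, 189.5], 8.2)
teal 36 [ 0.4964 -0.0295  0.0432]
orange 149 [0.6065 0.3866 0.0616] ([602.4, 386.5], [67.4, 21.6], 9.5) [0.569 0.374 0.038] [0.635 0.401 0.085]
handle 150 [0.5198 0.3723 0.0556] ([520.1, 370.2], [96.6, 31.9], 13.6)
plate 560 ([557.1, 374.9], [245.8, 115.6], 0.2) 0.0056849866108015235
up [0.5647 0.3877 0.0628] 46
bench -0.0016595464135080729
scene z hist [2441 2407  135  266  251  598  180  169  813 1540  278    0    0    0]
covertop ([563.6, -28.4], [106.0, 159.0], 9.4) 0.0881667216467027 1295
base ([564.3, -25.0], [149.3, 192.2], 7.9)
ledge 0.045173612131617136 ([564.0, -24.7], [149.4, 191.2], 8.1)
teal 43 [ 0.6317 -0.0153  0.0452]
orange 119 [0.6018 0.3784 0.0615] ([585.6, 379.0], [98.0, 27.8], 6.0) [0.538 0.366 0.043] [0.634 0.395 0.077]
handle 151 [0.5207 0.3629 0.0538] ([521.1, 360.1], [93.6, 27.2], 10.4)
plate 540 ([518.7, 423.0], [252.3, 217.0], 38.1) 0.005312423413603107
up [0.5503 0.3749 0.0605] 45
bench -0.00018151916019937264
```

View pics/crop1.png

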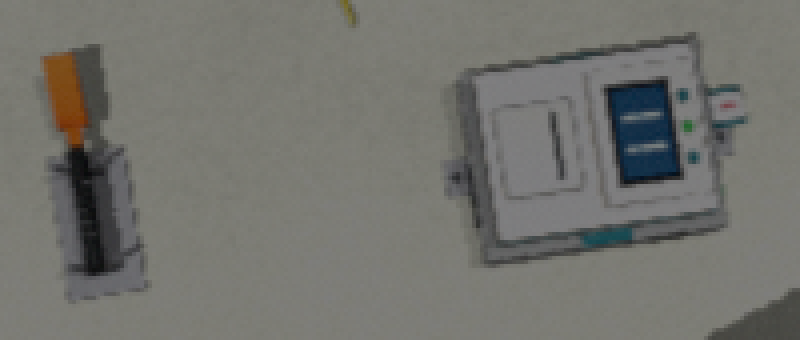

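The crop confirms the choice: wedge on the rightmost rest (handle at crop (90,205), blade (62,95)) and the left teal mark at crop (608,237). The two cameras differ by ~8 mm in y, so I'll check with rays on known planes and with the gripper itself.

```bash
cat >>h.py <<'E'
def ray(c,uv,z):
    k=calibration(c);d=np.linalg.inv(k["mtx"])@np.array([uv[0],uv[1],1.]);d=k["T"][:3,:3]@d;o=k["T"][:3,3]
    return o+d*(z-o[2])/d[2]
E
python3 - <<'E'
from h import *
for c in("top","scene"):
    p,X=cloud(c);hsv=cv2.cvtColor(p,cv2.COLOR_RGB2HSV)
    m=((hsv[...,0]>78)&(hsv[...,0]<100)&(hsv[...,1]>110)).astype(np.uint8)
    n,l,s,ce=cv2.connectedComponentsWithStats(m)
    for i in range(1,n):
        if s[i,4]>8:
            print(c,"teal",s[i].tolist(),ce[i].round(1),ray(c,ce[i],.045).round(4),np.nanmedian(X[l==i],0).round(4))
    m=((hsv[...,0]<18)&(hsv[...,1]>170)&(hsv[...,2]>90)).astype(np.uint8)
    n,l,s,ce=cv2.connectedComponentsWithStats(m)
    for i in range(1,n):
        if s[i,4]>40:
            v,u=np.nonzero(l==i);r=cv2.minAreaRect(np.stack([u,v],1).astype(np.float32));print(c,"orange",s[i].tolist(),ce[i].round(1),r,ray(c,ce[i],.067).round(4))
    # depth/colour alignment: median |gradient| columns
    reg={"top":(185,145,222,222),"scene":(325,170,400,212)}[c];L,T,R,B=reg
    k=((p.max(2)<55))[T:B,L:R];k2=k&(X[T:B,L:R,2]>.045);v,u=np.nonzero(k2);print("dark",u.mean()+L,v.mean()+T, ray(c,(u.mean()+L,v.mean()+T),.056).round(4))
E
```

```text
top teal [326, 197, 12, 4, 32] [331.9 198.7] [ 0.4963 -0.0299  0.045 ] [ 0.4957 -0.0302  0.0439]
top orange [523, 66, 37, 40, 1362] [541.4  84.9] ((541.0, 85.5), (39.0, 36.0), 90.0) [ 0.8412 -0.6817  0.067 ]
top orange [192, 154, 10, 22, 136] [196.3 163.8] ((196.59617614746094, 164.4807891845703), (21.57277488708496, 7.2562971115112305), 78.69007110595703) [0.6057 0.3854 0.067 ]
top orange [540, 191, 10, 12, 54] [543.6 195.8] ((543.6986694335938, 196.1370086669922), (8.426962852478027, 10.767786026000977), 20.556045532226562) [ 0.4956 -0.6669  0.067 ]
dark 201.04195804195805 192.21678321678323 [0.5192 0.372  0.056 ]
scene teal [302, 274, 9, 11, 37] [305.9 278.6] [ 0.6315 -0.0122  0.045 ] [ 0.6319 -0.0126  0.0456]
scene teal [267, 303, 7, 9, 16] [269.8 307. ] [ 0.6214 -0.1383  0.045 ] [ 0.612  -0.1293  0.0247]
scene orange [550, 44, 10, 6, 44] [555.2  46.3] ((554.5, 46.5), (5.0, 9.0), 90.0) [0.6381 1.8688 0.067 ]
scene orange [369, 192, 23, 6, 87] [380.7 194.5] ((379.9725036621094, 194.3310546875), (21.924009323120117, 4.650547027587891), 4.763641834259033) [0.6058 0.3751 0.067 ]
scene orange [16, 387, 21, 20, 220] [ 26.8 396.7] ((26.557504653930664, 396.63720703125), (15.051533699035645, 22.953590393066406), 48.8140754699707) [ 0.4138 -0.634   0.067 ]
dark 355.03401360544217 187.39455782312925 [0.5219 0.3608 0.056 ]
```

```bash
python3 -m pendant '[[0,0,0,0,0,0,-1]]'; python3 - <<'E'
from rig import readout
s=readout.read_state();print(s["position"],s["tcp_rot"].round(3).tolist(),s["force"])
E
```

```text
time_s: 0.9
position: [0.1822, -0.5978, 0.2923]
tcp_rot: [[0.957, 0.292, -0.0], [0.292, -0.957, -0.0], [-0.0, 0.0, -1.0]]
force: [0.1, -0.4, -0.8]
opening: 1.0
grasp_force: 0.0
[ 0.18223156 -0.59782336  0.2922762 ] [[0.957, 0.292, -0.0], [0.292, -0.957, -0.0], [-0.0, 0.0, -1.0]] [ 0.10849143 -0.36524649 -0.82544658]
```

```bash
cat >m.py <<'E'
import numpy as np,sys
from scipy.spatial.transform import Rotation as Ro
from rig import readout
T=np.radians(20)
RT=np.array([[np.cos(T),0,np.sin(T)],[0,-1,0],[np.sin(T),0,-np.cos(T)]])  # tool axes in wedge frame
def wedgeR(yaw,p): return (Ro.from_euler("z",yaw,degrees=True)*Ro.from_euler("y",p,degrees=True)).as_matrix()
def rows(P,R,q=None,S=None):
    if q is None:
        s=readout.read_state();q=np.array(s["position"]);S=np.array(s["tcp_rot"])
    d=S.T@(P-q)/.2; w=Ro.from_matrix(S.T@R).as_rotvec()/np.pi
    print("rows",d.round(4).tolist(),w.round(4).tolist(),"n>=%.1f"%max(np.linalg.norm(d)*4,np.linalg.norm(w)*180/8.59))
def grip_pose(g,yaw,p):   # TCP pose for wedge_grip at g
    R=wedgeR(yaw,p)@RT; return np.asarray(g)-.051*R[:,2],R
def tip_pose(t,yaw,p,off=(0.119,0,.024)):
    return grip_pose(np.asarray(t)-wedgeR(yaw,p)@np.asarray(off),yaw,p)
E
python3 - <<'E'
from m import *
P,R=grip_pose((.518,.370,.17),10,0);rows(np.array([.5,-.15,.28]),R)
from h import *
p,X=cloud("top");L,T_,Rr,B=188,172,215,212
q=p[T_:B,L:Rr].max(2)
k=(q<60)&(X[T_:B,L:Rr,2]>.047)&(X[T_:B,L:Rr,2]<.08)
Y=X[T_:B,L:Rr][k];l=cv2.fitLine((Y[:,:2]).astype(np.float32),cv2.DIST_HUBER,0,.01,.01).ravel();print(l,np.degrees(np.arctan2(l[1],l[0])),Y.min(0),Y.max(0))
print('\n'.join(''.join('%4d'%x for x in r) for r in q[::2]))
E
```

```text
rows [2.1726, -1.6786, 0.0612] [-0.0067, 0.111, 0.0382] n>=11.0
[0.9864979 0.1637741 0.5188902 0.3725058] 9.426026 [0.47116571 0.35933476 0.04711925] [0.56725235 0.39416221 0.07052649]
 120 122 121 119 112 104  99  93 111 121 124 124 109  83  69  73  72 106 123 123 121 121 119 121 122 124 123
 122 122 124 123 115 109 106 104 106 118 125 125 102  79  74  73  70  82 110 122 123 122 124 124 123 124 123
 122 122 121 121 122 123 123 115  96  84  83  77  68 103  96  74  70  71  74  95 105 109 102 114 124 123 122
 124 123 124 124 123 122 121 103  70  35  19  22  18  42  53  59  62  67  87  83  71  68  90 116 124 124 124
 123 122 123 110  99 100 101  93  75  42  24  21  18  16  41  57  59  71  63  65  91 103 109  94 110 122 122
 124 123 122 108  95  76  56  51  51  38  23  23  18  15  26  32  34  38  56  90 104 106 104  88 106 122 123
 123 124 116 112 102  94  89  89  84  60  30  24  23  20  23  44  54  56  59  90 104 105 103  99 108 122 127
 123 121 122 121 113 105 103 103  95  71  37  21  24  25  26  46  58  58  59  69  92 104 107 107  84 105 123
 123 123 123 125 114 101 102 104  96  87  5
[... 564 characters left out ...]
40  28  48  58  61  60  63  93 109 107 110 108
 125 123 124 125 125 124 105  95 103 105  98  87  58  23  26  20  18  46  57  59  62  63  94 108 108 107  85
 126 123 126 126 126 125 122 113 108 105  99  91  69  39  26  26  20  30  49  61  60  66  90  88  74  69  73
 124 125 125 125 123 126 124 115 105 105 105  96  73  36  25  30  19  23  49  58  69  72  71  91 101 108 112
 125 123 125 125 126 123 125 115  99  79  66  60  57  38  21  24  20  18  39  48  43  49  62  97 110 110 107
 124 126 125 126 125 125 118 111 100  92  89  87  80  59  40  32  46  63  72  90  99 103 107 110 110 112 109
 125 124 124 124 124 125 123 124 114 108 104 106 105 102 106 107 106 109 107 108 108 108 109 110 109 110 111
```

```bash
python3 - <<'E'
from h import *
for uv in[(200.6,194),(201,193),(200.4,193)]: print(ray("top",uv,.058),ray("top",uv,.062))
k=calibration("scene")
E
python3 -m pendant '[[0.9,-0.7,0.02,0,0,0,-1],[0.9,-0.7,0.02,0,0,0,-1],[0.9,-0.7,0.02,0,0,0,-1],[0.9,-0.7,0.02,0,0,0,-1],[0.9,-0.7,0.02,0,0,0,-1],[0.9,-0.7,0.02,0,0,0,-1]]'
python3 -m pendant '[[1,-0.77,0.02,0,0.11,0,-1],[1,-0.77,0.02,0,0.11,0,-1],[1,-0.77,0.02,0,0.11,0,-1],[1,-0.77,0.02,0,0.11,0,-1],[1,-0.77,0.02,0,0.11,0,-1],[1,-0.77,0.02,0,0.11,0,-1],[1,-0.77,0.02,0,0.11,0,-1]]'
python3 - <<'E'
from m import *
P,R=grip_pose((.518,.370,.15),10,0);rows(P,R)
E
```

```text
[0.5133974  0.37302421 0.058     ] [0.51283809 0.37235548 0.062     ]
[0.51648011 0.37181894 0.058     ] [0.51591309 0.37115322 0.062     ]
[0.51649994 0.37366366 0.058     ] [0.51593288 0.37299333 0.062     ]
time_s: 1.5
position: [0.3151, -0.4076, 0.2883]
tcp_rot: [[0.955, 0.296, -0.0], [0.296, -0.955, 0.003], [0.001, -0.003, -1.0]]
force: [0.4, -0.7, -0.3]
opening: 0.998
grasp_force: 0.0
time_s: 2.2
position: [0.4606, -0.2057, 0.2844]
tcp_rot: [[0.899, 0.294, 0.324], [0.277, -0.956, 0.098], [0.339, 0.002, -0.941]]
force: [-0.0, -0.0, -0.3]
opening: 1.001
grasp_force: 0.0
rows [0.8281, -2.6783, 0.7531] [-0.0129, 0.0011, 0.0373] n>=11.6
```

```bash

python3 -m pendant '[[0.3,-0.95,0.1,0,0,0.037,-1],[0.3,-0.95,0.1,0,0,0.037,-1],[0.3,-0.95,0.1,0,0,0.037,-1],[0.3,-0.95,0.1,0,0,0.037,-1],[0.3,-0.95,0.1,0,0,0.037,-1],[0.3,-0.95,0.1,0,0,0.037,-1],[0.3,-0.95,0.1,0,0,0.037,-1]]'
python3 -m pendant '[[0.3,-0.95,0.1,0,0,0,-1],[0.3,-0.95,0.1,0,0,0,-1],[0.3,-0.95,0.1,0,0,0,-1],[0.3,-0.95,0.1,0,0,0,-1],[0.3,-0.95,0.1,0,0,0,-1],[0.3,-0.95,0.1,0,0,0,-1],[0.3,-0.95,0.1,0,0,0,-1]]'
python3 - <<'E'
from m import *
P,R=grip_pose((.517,.371,.13),10,0);rows(P,R)
E
```

```text
time_s: 2.9
position: [0.4661, -0.0081, 0.2861]
tcp_rot: [[0.928, 0.182, 0.326], [0.159, -0.983, 0.096], [0.338, -0.038, -0.94]]
force: [-0.0, -0.0, -0.3]
opening: 1.001
grasp_force: 0.0
time_s: 3.6
position: [0.4927, 0.1902, 0.2942]
tcp_rot: [[0.929, 0.182, 0.324], [0.158, -0.983, 0.097], [0.336, -0.039, -0.941]]
force: [0.2, -0.6, -1.1]
opening: 1.0
grasp_force: 0.0
rows [-0.0216, -0.8441, 0.6452] [-0.0126, 0.0021, -0.0017] n>=4.3
```

```bash

python3 -m pendant '[[-0.02,-0.844,0.2,-0.0126,0.002,-0.002,-1],[-0.02,-0.844,0.4,-0.0126,0.002,-0.002,-1],[-0.0216,-0.844,0.645,-0.0126,0.002,-0.002,-1],[-0.0216,-0.844,0.645,-0.0126,0.002,-0.002,-1],[-0.0216,-0.844,0.645,-0.0126,0.002,-0.002,-1],[-0.0216,-0.844,0.645,-0.0126,0.002,-0.002,-1],[-0.0216,-0.844,0.645,-0.0126,0.002,-0.002,-1]]'
python3 - <<'E'
from m import *
P,R=grip_pose((.517,.371,.049),10,0);rows(P,R)
from rig import capture
import cv2
a=[]
p,d=capture("top");q,d=capture("scene")
cv2.imwrite("pics/pre.png",np.hstack([cv2.resize(p[140:230,160:250],(400,400)),cv2.resize(q[140:220,320:400],(400,400))])[:,:,::-1])
E
```

```text
time_s: 4.3
position: [0.4995, 0.3681, 0.1779]
tcp_rot: [[0.926, 0.175, 0.336], [0.165, -0.985, 0.059], [0.341, 0.001, -0.94]]
force: [-1.4, -0.4, -0.2]
opening: 0.998
grasp_force: 0.0
rows [-0.1368, 0.0006, 0.3812] [0.0001, 0.0003, 0.0005] n>=1.6
```

View pics/pre.png

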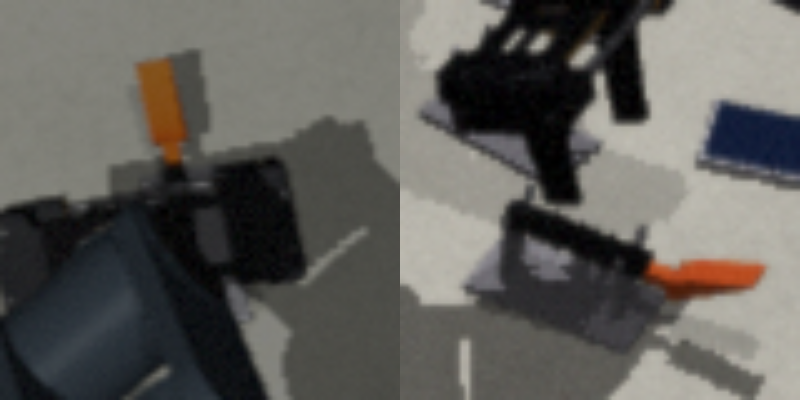

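The view shows the fingers straddling the handle (left half: neck at (172,165) in the gap between the fingers). I'll descend and grip.

```bash

python3 -m pendant '[[-0.07,0,0.19,0,0,0,-1],[-0.1368,0,0.381,0,0,0,-1],[-0.1368,0,0.381,0,0,0,-1],[-0.1368,0,0.381,0,0,0,-1]]'
python3 -m pendant '[[0,0,0,0,0,0,1],[0,0,0,0,0,0,1],[0,0,0,0,0,0,1],[0,0,0,0,0,0,1],[0,0,0,0,0,0,1],[0,0,0,0,0,0,1],[0,0,0,0,0,0,1],[0,0,0,0,0,0,1]]'
```

```text
time_s: 4.8
position: [0.4995, 0.3695, 0.0982]
tcp_rot: [[0.925, 0.176, 0.337], [0.166, -0.984, 0.06], [0.343, 0.0, -0.94]]
force: [0.2, 0.4, -0.0]
opening: 0.999
grasp_force: 0.0
time_s: 5.6
position: [0.4989, 0.3704, 0.0973]
tcp_rot: [[0.925, 0.178, 0.337], [0.167, -0.984, 0.061], [0.342, 0.0, -0.94]]
force: [0.2, -1.0, 0.5]
opening: 0.359
grasp_force: 0.0
```

```bash

python3 -m pendant '[[0,0,0,0,0,0,1],[0,0,0,0,0,0,1],[0,0,0,0,0,0,1],[0,0,0,0,0,0,1],[0,0,0,0,0,0,1],[0,0,0,0,0,0,1]]'
python3 - <<'E'
from m import *
s=readout.read_state();print(s["position"].tolist(),s["tcp_rot"].tolist(),(s["position"]+.051*s["tcp_rot"][:,2]))
E
```

```text
time_s: 6.2
position: [0.4992, 0.3687, 0.0974]
tcp_rot: [[0.925, 0.176, 0.336], [0.167, -0.984, 0.058], [0.341, 0.003, -0.94]]
force: [2.7, -6.3, 1.7]
opening: 0.157
grasp_force: 30.0
[0.4992338435941087, 0.3686879189139503, 0.09739026538564227] [[0.9253414029063001, 0.17633349096312625, 0.33563341316406176], [0.16663651430221763, -0.9843272724060993, 0.05772428344099233], [0.3405518465206252, 0.0025141126319664477, -0.9402223774560283]] [0.51635115 0.37163186 0.04943892]
```

```bash

python3 -m pendant '[[0.1,0,-0.3,0,0,0,1],[0.22,0,-0.61,0,0,0,1],[0.22,0,-0.61,0,0,0,1],[0.22,0,-0.61,0,0,0,1],[0.22,0,-0.61,0,0,0,1]]'
cat >>m.py <<'E'
C=np.array([.564,-.0205]);YAW=8.5
def stage(side,d,z,yaw=None,off=(0.119,0,.024),lat=0,p=35):  # tip d m inside wall, z over bench, lat = shift along reader x
    a=np.radians(YAW);b=np.array([np.cos(a),np.sin(a)]);rx=np.array([-np.sin(a),np.cos(a)])
    y=YAW if side=="L" else YAW+180
    b2=b if side=="L" else -b
    t=C-.065*b2+d*b2+lat*rx
    return tip_pose((*t,z),y if yaw is None else yaw,p,off)
E
python3 - <<'E'
from m import *
rows(*stage("L",-.05,.11))
s=readout.read_state();print(s["force"],s["grasp_force"])
E
```

```text
time_s: 6.7
position: [0.4983, 0.3702, 0.2275]
tcp_rot: [[0.924, 0.178, 0.337], [0.167, -0.984, 0.061], [0.343, -0.0, -0.939]]
force: [0.2, -1.4, -2.0]
opening: 0.157
grasp_force: 30.0
rows [-1.0564, 1.9487, -0.2809] [-0.0005, -0.1947, 0.0098] n>=8.9
[ 0.17884023 -1.38278954 -1.97806084] 29.999814522452652
```

```bash

python3 -m pendant '[[-0.5,0.97,-0.14,0,-0.15,0,1],[-0.5,0.97,-0.14,0,-0.15,0,1],[-0.5,0.97,-0.14,0,-0.15,0,1],[-0.5,0.97,-0.14,0,-0.15,0,1],[-0.5,0.97,-0.14,0,-0.15,0,1],[-0.5,0.97,-0.14,0,-0.15,0,1],[-0.5,0.97,-0.14,0,-0.15,0,1]]'
python3 - <<'E'
from m import *
rows(*stage("L",-.05,.11))
E
```

```text
time_s: 7.4
position: [0.4308, 0.1609, 0.2181]
tcp_rot: [[0.977, 0.176, -0.122], [0.175, -0.984, -0.021], [-0.124, -0.0, -0.992]]
force: [-0.5, 0.3, -1.3]
opening: 0.157
grasp_force: 30.0
rows [-0.5584, 0.9795, 0.1206] [0.0016, -0.0439, 0.0091] n>=4.5
```

```bash

python3 -m pendant '[[-0.558,0.98,0.12,0,-0.044,0.009,1],[-0.558,0.98,0.12,0,-0.044,0.009,1],[-0.558,0.98,0.12,0,-0.044,0.009,1],[-0.558,0.98,0.12,0,-0.044,0.009,1],[-0.558,0.98,0.12,0,-0.044,0.009,1],[-0.558,0.98,0.12,0,-0.044,0.009,1],[-0.558,0.98,0.12,0,-0.044,0.009,1]]'
python3 - <<'E'
from m import *
from rig import capture
import cv2
rows(*stage("L",-.025,.058))
p,d=capture("top");np.savez("top.npz",p=p,d=d);q,d=capture("scene");np.savez("scene.npz",p=q,d=d)
cv2.imwrite("pics/st1.png",np.hstack([cv2.resize(p[140:240,270:370],(400,400)),cv2.resize(q[200:320,220:340],(400,400))])[:,:,::-1])
from h import *
for c in("top","scene"):
    p,X=cloud(c);hsv=cv2.cvtColor(p,cv2.COLOR_RGB2HSV);Z=X[...,2]
    o=(hsv[...,0]<18)&(hsv[...,1]>150)&(X[...,0]<.7)&(X[...,0]>.35)&(abs(X[...,1])<.15)&(Z>.08)
    Y=X[o]
    if o.sum()>20: print(c,o.sum(),box(Y),Y.mean(0),Y.min(0),Y.max(0))
    t=(hsv[...,0]>78)&(hsv[...,0]<100)&(hsv[...,1]>110)&(Z>.035)&(Z<.056)&(abs(X[...,1])<.06);print("teal",t.sum(),X[t].mean(0))
E
```

```text
time_s: 8.1
position: [0.3549, -0.0516, 0.2087]
tcp_rot: [[0.956, 0.15, -0.253], [0.144, -0.989, -0.043], [-0.256, 0.005, -0.967]]
force: [-0.0, -0.3, -1.4]
opening: 0.157
grasp_force: 30.0
rows [0.1804, -0.0005, 0.2253] [0.0018, -0.0008, 0.0002] n>=1.2
teal 6 [ 0.06505334 -0.00308309  0.05061631]
scene 246 ([387.5, -52.2], [141.4, 110.6], 62.7) [ 0.41536863 -0.04702295  0.14817853] [ 0.35012793 -0.13340516  0.10846079] [0.45341644 0.03075433 0.32000331]
teal 38 [ 0.57549585 -0.01234804  0.04609327]
```

View pics/st1.png

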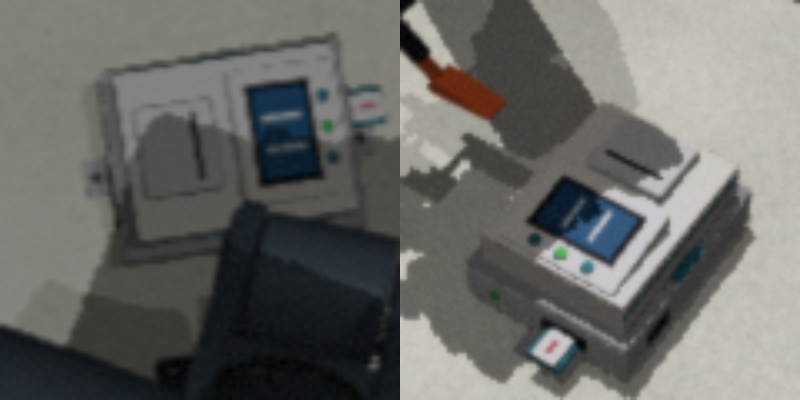

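```bash
cat >>h.py <<'E'
def proj(c,P):
    k=calibration(c);P=np.atleast_2d(P);q=(P-k["T"][:3,3])@k["T"][:3,:3]@k["mtx"].T;return q[:,:2]/q[:,2:]
E
python3 - <<'E'
from h import *
from m import *
s=readout.read_state()
W=s["tcp_rot"]@RT.T; g=s["position"]+.051*s["tcp_rot"][:,2]
B=np.array([[.119,0,.024]]*2);B[:,1]=[.012,-.012]
w35=wedgeR(0,-35)
up=w35@np.array([0,0,.002]);back=w35@np.array([-.042,0,.0]);bu=w35@np.array([0,0,.013])
pts=np.array([B[0],B[1],B[0]+up,B[1]+up,B[0]+back+bu,B[1]+back+bu,B[0]+back,B[1]+back])
U=proj("scene",g+pts@W.T);print(W@[.119,0,.024]+g);print(U.round(1))
q=np.load("scene.npz")["p"];im=cv2.resize(q[195:265,215:285],(700,700),interpolation=cv2.INTER_CUBIC)[:,:,::-1].copy()
for i,u in enumerate(U): cv2.circle(im,tuple(int(x) for x in (u-[215,195]+.5)*10),4,(255,0,0) if i<4 else (0,255,0),-1)
cv2.imwrite("pics/ov.png",im[:600])
E
```

```text
[ 0.4521911  -0.03653624  0.11119852]
[[251.5 229.5]
 [246.1 235. ]
 [251.5 229. ]
 [246.1 234.5]
 [238.5 219.9]
 [233.  225.2]
 [238.8 223.4]
 [233.4 228.7]]
```

View pics/ov.png

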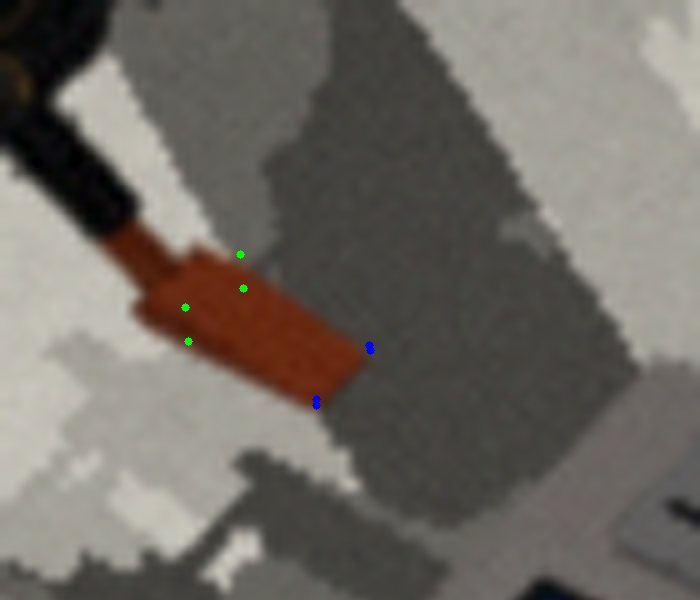

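The overlay shows the predicted tip edge (blue, ~(370,347),(317,402)) coinciding with the seen tip to about 1 px. The blade's rear seems slightly low, so I'll check the pitch by depth.

```bash
python3 - <<'E'
from h import *
from m import *
s=readout.read_state();W=s["tcp_rot"]@RT.T; g=s["position"]+.051*s["tcp_rot"][:,2]
p,X=cloud("scene");hsv=cv2.cvtColor(p,cv2.COLOR_RGB2HSV)
m=np.zeros(p.shape[:2],np.uint8);m[218:237,229:253]=1
o=(hsv[...,0]<18)&(hsv[...,1]>150)&(m>0);o=cv2.erode(o.astype(np.uint8),np.ones((2,2)))>0
Y=(X[o]-g)@W;Y=Y@wedgeR(0,-35)  # blade axes: x along blade, z normal to underside
t=np.array([.119,0,.024])@wedgeR(0,-35);Y=(Y-t)*1000
Y=Y[(abs(Y[:,2])<30)]
for a in range(-56,6,6):
    k=(Y[:,0]>=a)&(Y[:,0]<a+6)
    if k.sum()>2: print(a,k.sum(),np.median(Y[k],0).round(1),np.percentile(Y[k,1],[5,95]).round(1),Y[k,2].std().round(1))
E
```

```text
-56 7 [-52.2  -6.2  11.9] [-12.6  -2.1] 2.2
-50 14 [-46.9  -6.1  11.5] [-13.9   3.4] 2.1
-44 16 [-41.   -8.1  11.5] [-14.4   5.1] 2.2
-38 18 [-34.7  -5.7   9.7] [-14.8   3.3] 1.8
-32 19 [-29.5  -1.5   7.7] [-14.1   5.8] 1.9
-26 17 [-22.3  -6.5   6.9] [-14.1   2.3] 2.2
-20 15 [-17.   -2.4   5.1] [-14.6   5.3] 1.7
-14 15 [-11.   -2.7   3.8] [-11.7   7.1] 1.8
-8 14 [-5.  -3.4  2.9] [-11.8   4.6] 1.5
-2 8 [-0.4 -2.6  0.7] [-9.6  4. ] 1.1
```

```bash
python3 - <<'E'
from m import *
rows(*stage("L",-.006,.055,lat=.0015))
A=stage("L",-.006,.055,lat=.0015);B=stage("L",-.006,.045,lat=.0015);rows(*B,*A)
B=stage("L",.004,.055,lat=.0015);rows(*B,*A)
E
```

```text
rows [0.2757, -0.0044, 0.2163] [0.002, -0.0008, 0.001] n>=1.4
rows [0.0129, 0.0, 0.0483] [0.0, 0.0, 0.0] n>=0.2
rows [0.0483, -0.0, -0.0129] [0.0, 0.0, 0.0] n>=0.2
```

```bash

python3 -m pendant '[[0.1,-0.004,0.07,0.002,-0.001,0.001,1],[0.2,-0.004,0.15,0.002,-0.001,0.001,1],[0.2757,-0.004,0.216,0.002,-0.001,0.001,1],[0.2757,-0.004,0.216,0.002,-0.001,0.001,1],[0.2757,-0.004,0.216,0.002,-0.001,0.001,1],[0.2757,-0.004,0.216,0.002,-0.001,0.001,1]]'
for i in 1; do python3 -m pendant '[[0.0065,0,0.024,0,0,0,1],[0.0065,0,0.024,0,0,0,1],[0.0065,0,0.024,0,0,0,1]]'; done
python3 -m pendant '[[0.0026,0,0.0097,0,0,0,1],[0.0026,0,0.0097,0,0,0,1],[0.0026,0,0.0097,0,0,0,1]]'
python3 - <<'E'
from m import *
s=readout.read_state();W=s["tcp_rot"]@RT.T; g=s["position"]+.051*s["tcp_rot"][:,2];print((g+W@[.119,0,.024])*1000,s["force"])
E
```

```text
time_s: 8.8
position: [0.3954, -0.0445, 0.1536]
tcp_rot: [[0.955, 0.147, -0.257], [0.142, -0.989, -0.038], [-0.26, 0.0, -0.966]]
force: [-0.6, 0.5, -0.4]
opening: 0.159
grasp_force: 30.0
time_s: 9.1
position: [0.3956, -0.0453, 0.1483]
tcp_rot: [[0.955, 0.146, -0.257], [0.141, -0.989, -0.038], [-0.26, 0.0, -0.966]]
force: [0.5, 0.3, -0.4]
opening: 0.159
grasp_force: 30.0
time_s: 9.4
position: [0.3958, -0.0453, 0.146]
tcp_rot: [[0.955, 0.146, -0.257], [0.141, -0.989, -0.038], [-0.26, 0.0, -0.966]]
force: [1.0, -0.3, -1.6]
opening: 0.155
grasp_force: 30.0
[492.64678441 -31.01711668  48.02541282] [ 0.95954053 -0.28469372 -1.58460981]
```

```bash

python3 -m pendant '[[0.0013,0,0.0048,0,0,0,1],[0.0013,0,0.0048,0,0,0,1],[0.0013,0,0.0048,0,0,0,1]]' |grep -E 'pos|force:'
python3 -m pendant '[[0.0013,0,0.0048,0,0,0,1],[0.0013,0,0.0048,0,0,0,1],[0.0013,0,0.0048,0,0,0,1]]' |grep -E 'pos|force:'
python3 -m pendant '[[0.0013,0,0.0048,0,0,0,1],[0.0013,0,0.0048,0,0,0,1],[0.0013,0,0.0048,0,0,0,1]]' |grep -E 'pos|force:'
```

```text
position: [0.3958, -0.0452, 0.145]
force: [-0.3, -0.3, -0.5]
grasp_force: 30.0
position: [0.3959, -0.0452, 0.144]
force: [0.5, -0.1, -0.7]
grasp_force: 30.0
position: [0.3957, -0.0452, 0.1431]
force: [-0.6, 0.1, 2.3]
grasp_force: 30.0
```

Contact comes exactly at 45 mm. Now I'll push in along the reader's −y.

```bash
cat >q.py <<'E'
from m import *
s=readout.read_state();W=s["tcp_rot"]@RT.T; g=s["position"]+.051*s["tcp_rot"][:,2];t=g+W@[.119,0,.024]
a=np.radians(YAW);b=np.array([np.cos(a),np.sin(a)]);r=t[:2]-C
print("d_L %.1f d_R %.1f lat %.1f z %.1f"%((r@b+.065)*1000,(.065-r@b)*1000,(r@[-b[1],b[0]])*1000,t[2]*1000),"F",s["force"].round(1),"pitch %.1f"%np.degrees(np.arcsin(-W[2,0])),"t",s["time_s"])
E
python3 -m pendant '[[0.02,0,-0.0053,0,0,0,1],[0.04,0,-0.0107,0,0,0,1],[0.06,0,-0.016,0,0,0,1],[0.0773,0,-0.0206,0,0,0,1],[0.0773,0,-0.0206,0,0,0,1],[0.0773,0,-0.0206,0,0,0,1]]' |grep force:; python3 q.py
python3 -m pendant '[[0.01,0,-0.0027,0,0,0,1],[0.02,0,-0.0053,0,0,0,1],[0.0242,0,-0.0065,0,0,0,1],[0.0242,0,-0.0065,0,0,0,1]]' |grep force:; python3 q.py
python3 - <<'E'
from rig import capture
from h import *
p,d=capture("scene");np.savez("scene.npz",p=p,d=d)
cv2.imwrite("pics/in1.png",cv2.resize(p[205:305,225:345],(720,600),interpolation=cv2.INTER_CUBIC)[:,:,::-1])
E
```

```text
force: [-1.1, -0.2, 1.8]
grasp_force: 30.0
d_L 9.0 d_R 121.0 lat 0.2 z 45.0 F [-1.1 -0.2  1.8] pitch 35.1 t 10.9
force: [-8.1, -3.7, 5.5]
grasp_force: 30.0
d_L 9.3 d_R 120.7 lat 1.3 z 44.2 F [-8.1 -3.7  5.5] pitch 35.6 t 11.3
```

View pics/in1.png

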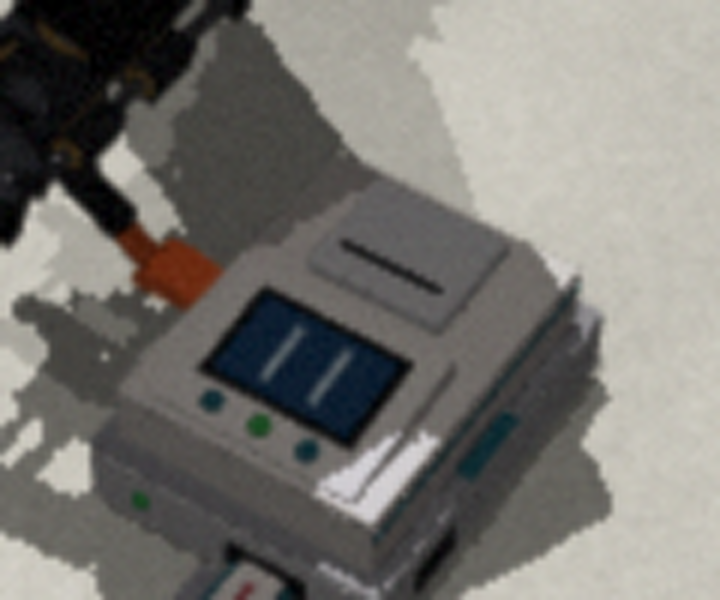

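The blade is at the left notch (px (200,275) in the crop) and has just begun to bear, with the arm yielding under the push. I'll keep pushing in small steps.

```bash

python3 -m pendant '[[0.0121,0,-0.0033,0,0,0,1],[0.0242,0,-0.0065,0,0,0,1],[0.0242,0,-0.0065,0,0,0,1]]' |grep force:; python3 q.py
python3 -m pendant '[[0.0121,0,-0.0033,0,0,0,1],[0.0121,0,-0.0033,0,0,0,1],[0.0121,0,-0.0033,0,0,0,1]]' |grep force:; python3 q.py
python3 - <<'E'
from rig import capture
from h import *
p,d=capture("scene");np.savez("scene1.npz",p=p,d=d)
p,X0=cloud("scene");p,X1=cloud("scene1")
a=np.radians(8.5)
def prof(X):
    x=(X[...,:2]-[.564,-.0205])@[np.cos(a),np.sin(a)];y=(X[...,:2]-[.564,-.0205])@[-np.sin(a),np.cos(a)]
    for l,h in((-.06,-.03),(-.03,0),(0,.03),(.03,.06)):
        k=(x>l)&(x<h)&(abs(y)<.08)&(X[...,2]>.07)&(X[...,2]<.12);print(k.sum(),(np.nanmean(X[k][:,2])*1000).round(2),end="; ")
    print()
prof(X0);prof(X1)
E
```

```text
force: [-12.1, -3.3, 7.2]
grasp_force: 30.0
d_L 10.8 d_R 119.2 lat 2.4 z 43.5 F [-12.1  -3.3   7.2] pitch 36.0 t 11.65
force: [-13.1, -2.6, 7.5]
grasp_force: 30.0
d_L 12.5 d_R 117.5 lat 2.9 z 43.4 F [-13.1  -2.6   7.5] pitch 36.1 t 11.95Traceback (most recent call last):
  File "<stdin>", line 4, in <module>
  File "h.py", line 4, in cloud
    z=np.load(f"{c}.npz");p,d=z["p"],z["d"];k=calibration(c);v,u=np.indices(d.shape);K=k["mtx"]
                                              ~~~~~~~~~~~^^^
ValueError: cameras: scene, top
```

```bash
sed -i 's/k=calibration(c);v,u/k=calibration(c.rstrip("0123456789"));v,u/' h.py
cat >cov.py <<'E'
from rig import capture
from h import *
import sys
a=np.radians(8.5)
def prof(n):
    p,X=cloud(n)
    x=(X[...,:2]-[.564,-.0205])@[np.cos(a),np.sin(a)];y=(X[...,:2]-[.564,-.0205])@[-np.sin(a),np.cos(a)]
    k=(abs(x)<.058)&(abs(y)<.075)&(X[...,2]>.08)&(X[...,2]<.115)
    A=np.c_[x[k],y[k],np.ones(k.sum())];z=X[k][:,2];w=np.ones(len(z),bool)
    for _ in range(8):
        c=np.linalg.lstsq(A[w],z[w],rcond=None)[0];w=abs(z-A@c)<.004
    return (c[2]-.065*c[0])*1000,(c[2]+.065*c[0])*1000
if sys.argv[1:]:
    n=sys.argv[1];p,d=capture("scene");np.savez(n+".npz",p=p,d=d)
    r=prof("scene");q=prof(n);print("L up %.1f R up %.1f (vs seated ref)"%(q[0]-r[0],q[1]-r[1]),r,q)
E
python3 cov.py scene2
python3 -m pendant '[[0.0108,0,-0.0081,0,0,0,1],[0.0108,0,-0.0081,0,0,0,1],[0.0108,0,-0.0081,0,0,0,1]]' |grep force:; python3 q.py
```

```text
L up 0.6 R up 0.0 (vs seated ref) (np.float64(87.91127677825621), np.float64(87.55669983982598)) (np.float64(88.49988852708938), np.float64(87.5684693723308))
force: [-11.8, -1.4, 3.5]
grasp_force: 30.0
d_L 15.7 d_R 114.3 lat 3.0 z 44.1 F [-11.8  -1.4   3.5] pitch 36.0 t 12.35
```

```bash

python3 -m pendant '[[0.0121,0.002,-0.0045,0,0,0,1],[0.0242,0.005,-0.009,0,0,0,1],[0.0242,0.005,-0.009,0,0,0,1],[0.0242,0.005,-0.009,0,0,0,1]]' |grep force:; python3 q.py; python3 cov.py scene3
python3 -m pendant '[[0.0121,0.002,-0.0035,0,0,0,1],[0.0194,0.005,-0.0055,0,0,0,1],[0.0194,0.005,-0.0055,0,0,0,1],[0.0194,0.005,-0.0055,0,0,0,1]]' |grep force:; python3 q.py; python3 cov.py scene4
```

```text
force: [-11.6, -0.4, 2.0]
grasp_force: 30.0
d_L 21.1 d_R 108.9 lat 2.1 z 44.4 F [-11.6  -0.4   2. ] pitch 36.0 t 12.75
L up 2.9 R up 0.1 (vs seated ref) (np.float64(87.91127677825621), np.float64(87.55669983982598)) (np.float64(90.81104227584093), np.float64(87.6511270490369))
force: [-10.7, -0.5, 2.5]
grasp_force: 30.0
d_L 25.1 d_R 104.9 lat 1.2 z 44.4 F [-10.7  -0.5   2.5] pitch 36.0 t 13.2
L up 3.4 R up 0.3 (vs seated ref) (np.float64(87.91127677825621), np.float64(87.55669983982598)) (np.float64(91.36065142273671), np.float64(87.90353132469194))
```

```bash

python3 -m pendant '[[-0.05,0,0.012,0,0,0,1],[-0.12,0,0.03,0,0,0,1],[-0.2,0,0.052,0,0,0,1],[-0.32,0,0.084,0,0,0,1],[-0.34,0,-0.05,0,0,0,1],[-0.4,0,-0.3,0,0,0,1],[-0.4,0,-0.3,0,0,0,1],[-0.4,0,-0.3,0,0,0,1]]' |grep force:; python3 q.py; python3 cov.py scene5
python3 - <<'E'
from m import *
s=readout.read_state();print(s["position"],s["joint_positions"].round(0))
P,R=stage("R",-.05,.11);print(P)
E
```

```text
force: [-1.2, 0.6, -0.6]
grasp_force: 30.0
d_L -26.8 d_R 156.8 lat -2.6 z 126.8 F [-1.2  0.6 -0.6] pitch 34.8 t 14.05
L up 4.0 R up 0.1 (vs seated ref) (np.float64(87.91127677825621), np.float64(87.55669983982598)) (np.float64(91.88563503936089), np.float64(87.67415406963875))
[ 0.37532938 -0.05043598  0.22333664] [-20.  24. 113.  -8.  57.  67.]
[0.77470504 0.01099008 0.20785816]
```

```bash
cat >wp.py <<'E'
from m import *
import sys
x,y,z,yaw,p=map(float,sys.argv[1:]);rows(np.array([x,y,z]),wedgeR(yaw,p)@RT)
E
python3 wp.py .46 -.04 .30 68 35
```

```text
rows [0.3133, 0.0105, -0.4802] [-0.0852, -0.0002, -0.3201] n>=6.9
```

```bash

python3 -m pendant '[[0,0,-0.25,0,0,0,1],[0.31,0.01,-0.48,-0.085,0,-0.32,1],[0.31,0.01,-0.48,-0.085,0,-0.32,1],[0.31,0.01,-0.48,-0.085,0,-0.32,1],[0.31,0.01,-0.48,-0.085,0,-0.32,1],[0.31,0.01,-0.48,-0.085,0,-0.32,1],[0.31,0.01,-0.48,-0.085,0,-0.32,1],[0.31,0.01,-0.48,-0.085,0,-0.32,1]]' |grep pos; python3 wp.py .60 -.02 .30 128 35
```

```text
position: [0.4586, -0.0396, 0.2977]
rows [0.3358, 0.6211, -0.1062] [-0.0877, -0.0011, -0.3196] n>=6.9
```

```bash

python3 -m pendant '[[0.33,0.62,-0.1,-0.088,0,-0.32,1],[0.33,0.62,-0.1,-0.088,0,-0.32,1],[0.33,0.62,-0.1,-0.088,0,-0.32,1],[0.33,0.62,-0.1,-0.088,0,-0.32,1],[0.33,0.62,-0.1,-0.088,0,-0.32,1],[0.33,0.62,-0.1,-0.088,0,-0.32,1],[0.33,0.62,-0.1,-0.088,0,-0.32,1],[0.33,0.62,-0.1,-0.088,0,-0.32,1]]' |grep pos; python3 wp.py .775 .011 .25 188.5 35
```

```text
position: [0.5986, -0.0226, 0.2991]
rows [-0.3294, 0.8005, 0.3426] [-0.0865, -0.0006, -0.3267] n>=7.1
```

```bash

python3 -m pendant '[[-0.33,0.8,0.2,-0.0865,0,-0.3267,1],[-0.33,0.8,0.34,-0.0865,0,-0.3267,1],[-0.33,0.8,0.34,-0.0865,0,-0.3267,1],[-0.33,0.8,0.34,-0.0865,0,-0.3267,1],[-0.33,0.8,0.34,-0.0865,0,-0.3267,1],[-0.33,0.8,0.34,-0.0865,0,-0.3267,1],[-0.33,0.8,0.34,-0.0865,0,-0.3267,1],[-0.33,0.8,0.34,-0.0865,0,-0.3267,1]]' |grep -E 'pos|force:'; python3 q.py
python3 - <<'E'
from m import *
from h import *
from rig import capture
rows(*stage("R",-.012,.057))
s=readout.read_state();print(s["joint_positions"].round(0))
W=s["tcp_rot"]@RT.T; g=s["position"]+.051*s["tcp_rot"][:,2]
L=W@wedgeR(0,-35); t0=g+W@[.119,0,.024]
for c in("top","scene"):
    p,d=capture(c);np.savez(c+"9.npz",p=p,d=d);p,X=cloud(c+"9");hsv=cv2.cvtColor(p,cv2.COLOR_RGB2HSV)
    Y=((X-t0)@L)*1000
    o=(hsv[...,0]<18)&(hsv[...,1]>150)&(np.abs(Y-[-25,0,5]).max(2)<45);o=cv2.erode(o.astype(np.uint8),np.ones((2,2)))>0
    print(c,o.sum())
    if o.sum()<10: continue
    Z=Y[o]
    for a in range(-56,6,10):
        k=(Z[:,0]>=a)&(Z[:,0]<a+10)
        if k.sum()>3: print(a,k.sum(),np.median(Z[k],0).round(1),np.percentile(Z[k,1],[3,97]).round(1))
    print("max x",np.percentile(Z[:,0],[1,99]))
p=np.load("scene9.npz")["p"]
U=proj("scene",t0+np.array([[0,.012,0],[0,-.012,0],[-.042,.012,.0],[-.042,-.012,0],[-.042,.012,.013],[-.042,-.012,.013]])@L.T)
u0=U[:2].mean(0).astype(int)-[40,35];im=cv2.resize(p[u0[1]:u0[1]+75,u0[0]:u0[0]+80],(800,750))[:600,:,::-1].copy()
for u in U: cv2.circle(im,tuple(int(v) for v in (u-u0+.5)*10),4,(255,0,0),-1)
cv2.imwrite("pics/st2.png",im)
E
```

```text
position: [0.7761, 0.0104, 0.2514]
force: [1.2, -1.0, -0.2]
grasp_force: 30.0
d_L 181.3 d_R -51.3 lat -0.5 z 153.6 F [ 1.2 -1.  -0.2] pitch 35.0 t 16.5
rows [0.3145, 0.0034, 0.4155] [-0.0001, -0.0003, -0.0008] n>=2.1
[  -9.   40.   70.    5.   55. -110.]
top 6
scene 29
-16 17 [-9.8  7.6  6.2] [-3.4 12. ]
-6 9 [-4.2  2.6  5.2] [-3.6 11.4]
max x [-18.16109249  -1.19134368]
```

View pics/st2.png

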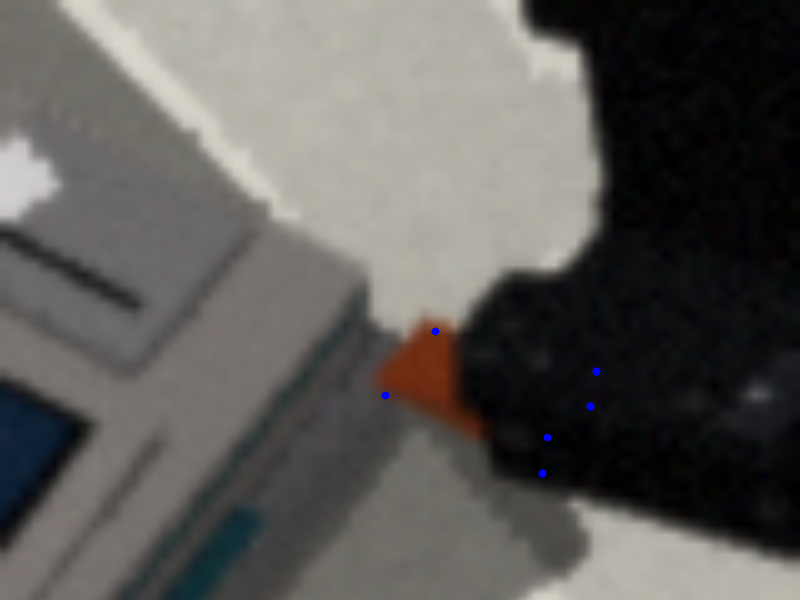

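The blade tip shows at (425,318)–(378,378), about 2 mm above the prediction. The tool has slipped ~1° in pitch, so I'll use a command pitch of 36°.

```bash
python3 - <<'E'
from m import *
o=(.1186,0,.0261)
A=stage("R",-.007,.052,lat=.002,p=36,off=o);rows(*A)
rows(*stage("R",-.007,.042,lat=.002,p=36,off=o),*A);rows(*stage("R",.003,.052,lat=.002,p=36,off=o),*A)
E
sed -i 's/\[.119,0,.024\]/[.1186,0,.0261]/' q.py
```

```text
rows [0.3515, 0.0101, 0.4373] [-0.0003, -0.0055, -0.0012] n>=2.2
rows [0.0138, 0.0, 0.0481] [0.0, 0.0, 0.0] n>=0.2
rows [0.0481, -0.0, -0.0138] [0.0, 0.0, 0.0] n>=0.2
```

```bash

python3 -m pendant '[[0.1,0.01,0.12,0,-0.0055,-0.001,1],[0.2,0.01,0.24,0,-0.0055,-0.001,1],[0.28,0.01,0.34,0,-0.0055,-0.001,1],[0.3515,0.01,0.437,0,-0.0055,-0.001,1],[0.3515,0.01,0.437,0,-0.0055,-0.001,1],[0.3515,0.01,0.437,0,-0.0055,-0.001,1]]' |grep force:; python3 q.py
python3 -m pendant '[[0.0042,0,0.0144,0,0,0,1],[0.0042,0,0.0144,0,0,0,1],[0.0042,0,0.0144,0,0,0,1]]' |grep force:;python3 q.py
python3 -m pendant '[[0.0021,0,0.0072,0,0,0,1],[0.0021,0,0.0072,0,0,0,1],[0.0021,0,0.0072,0,0,0,1]]' |grep force:;python3 q.py
```

```text
force: [1.2, 0.3, 0.3]
grasp_force: 30.0
d_L 138.2 d_R -8.2 lat 1.7 z 53.3 F [1.2 0.3 0.3] pitch 36.1 t 17.2
force: [0.0, 0.1, -1.3]
grasp_force: 30.0
d_L 138.8 d_R -8.8 lat 1.1 z 51.4 F [ 0.   0.1 -1.3] pitch 36.3 t 17.5
force: [0.1, -0.1, -0.6]
grasp_force: 30.0
d_L 137.8 d_R -7.8 lat 1.2 z 48.9 F [ 0.1 -0.1 -0.6] pitch 36.2 t 17.8
```

```bash

python3 -m pendant '[[0.0021,0,0.0072,0,0,0,1],[0.0021,0,0.0072,0,0,0,1],[0.0021,0,0.0072,0,0,0,1]]' |grep force:;python3 q.py
python3 -m pendant '[[0.0014,0,0.0048,0,0,0,1],[0.0014,0,0.0048,0,0,0,1],[0.0014,0,0.0048,0,0,0,1]]' |grep force:;python3 q.py
python3 -m pendant '[[0.0014,0,0.0048,0,0,0,1],[0.0014,0,0.0048,0,0,0,1],[0.0014,0,0.0048,0,0,0,1]]' |grep force:;python3 q.py
```

```text
force: [0.3, -0.7, -0.6]
grasp_force: 30.0
d_L 137.7 d_R -7.7 lat 1.3 z 47.2 F [ 0.3 -0.7 -0.6] pitch 36.1 t 18.1
force: [0.5, -0.4, 0.0]
grasp_force: 30.0
d_L 137.9 d_R -7.9 lat 1.2 z 46.5 F [ 0.5 -0.4  0. ] pitch 36.2 t 18.4
force: [0.2, 0.3, 2.3]
grasp_force: 30.0
d_L 138.2 d_R -8.2 lat 1.1 z 45.6 F [0.2 0.3 2.3] pitch 36.2 t 18.7
```

```bash

python3 -m pendant '[[0.02,0,-0.0057,0,0,0,1],[0.04,0,-0.0115,0,0,0,1],[0.06,0,-0.0172,0,0,0,1],[0.0818,0,-0.0235,0,0,0,1],[0.0818,0,-0.0235,0,0,0,1]]' |grep force:; python3 q.py
python3 -m pendant '[[0.012,0,-0.0045,0,0,0,1],[0.024,0,-0.009,0,0,0,1],[0.024,0,-0.009,0,0,0,1]]' |grep force:; python3 q.py
python3 -m pendant '[[0.012,0,-0.0045,0,0,0,1],[0.024,0,-0.009,0,0,0,1],[0.024,0,-0.009,0,0,0,1]]' |grep force:; python3 q.py; python3 cov.py scene6
```

```text
force: [-0.2, -0.2, 1.6]
grasp_force: 30.0
d_L 119.8 d_R 10.2 lat 1.2 z 45.4 F [-0.2 -0.2  1.6] pitch 36.1 t 19.2
force: [6.1, 1.6, 1.6]
grasp_force: 30.0
d_L 118.9 d_R 11.1 lat 0.6 z 46.6 F [6.1 1.6 1.6] pitch 36.6 t 19.5
force: [10.7, 3.2, 0.1]
grasp_force: 30.0
d_L 117.5 d_R 12.5 lat -0.1 z 47.8 F [10.7  3.2  0.1] pitch 37.0 t 19.8
L up 3.7 R up 0.4 (vs seated ref) (np.float64(87.91127677825621), np.float64(87.55669983982598)) (np.float64(91.64682138971132), np.float64(87.98168746168824))
```

```bash

python3 -m pendant '[[0.013,0,-0.001,0,0,0,1],[0.026,0,-0.002,0,0,0,1],[0.026,0,-0.002,0,0,0,1]]' |grep force:; python3 q.py
python3 -m pendant '[[0.012,0,-0.003,0,0,0,1],[0.024,0,-0.006,0,0,0,1],[0.024,0,-0.006,0,0,0,1]]' |grep force:; python3 q.py;  python3 cov.py scene6
```

```text
force: [11.2, 2.1, 1.3]
grasp_force: 30.0
d_L 113.4 d_R 16.6 lat -0.9 z 47.1 F [11.2  2.1  1.3] pitch 37.1 t 20.15
force: [11.4, 1.2, 2.0]
grasp_force: 30.0
d_L 108.4 d_R 21.6 lat -1.1 z 46.9 F [11.4  1.2  2. ] pitch 37.1 t 20.45
L up 4.1 R up 2.9 (vs seated ref) (np.float64(87.91127677825621), np.float64(87.55669983982598)) (np.float64(91.97278162506738), np.float64(90.43864452420513))
```

```bash

python3 -m pendant '[[0.012,0.003,-0.003,0,0,0,1],[0.024,0.005,-0.006,0,0,0,1],[0.036,0.005,-0.009,0,0,0,1],[0.036,0.005,-0.009,0,0,0,1]]' |grep force:; python3 q.py
python3 -m pendant '[[0.012,0.003,-0.003,0,0,0,1],[0.024,0.005,-0.006,0,0,0,1],[0.036,0.005,-0.009,0,0,0,1],[0.036,0.005,-0.009,0,0,0,1]]' |grep force:; python3 q.py;  python3 cov.py scene7
```

```text
force: [9.7, 1.3, 1.5]
grasp_force: 30.0
d_L 100.5 d_R 29.5 lat -0.1 z 46.4 F [9.7 1.3 1.5] pitch 37.1 t 20.9
force: [10.8, 0.2, 2.3]
grasp_force: 30.0
d_L 92.7 d_R 37.3 lat 0.9 z 46.0 F [10.8  0.2  2.3] pitch 37.0 t 21.3
L up 4.1 R up 7.8 (vs seated ref) (np.float64(87.91127677825621), np.float64(87.55669983982598)) (np.float64(91.96804375736217), np.float64(95.31888934893365))
```

```bash

python3 -m pendant '[[-0.05,0,0.014,0,0,0,1],[-0.12,0,0.034,0,0,0,1],[-0.2,0,0.057,0,0,0,1],[-0.32,0,0.092,0,0,0,1],[-0.38,0,0.05,0,0,0,1],[-0.42,0,-0.15,0,0,0,1],[-0.45,0,-0.4,0,0,0,1],[-0.45,0,-0.4,0,0,0,1]]' |grep -E 'force:|pos'; python3 q.py; python3 cov.py scene8; python3 wp.py .62 -.02 .31 128 36
```

```text
position: [0.7457, 0.0101, 0.2511]
force: [1.2, 0.1, -0.4]
grasp_force: 30.0
d_L 153.2 d_R -23.2 lat 2.5 z 152.3 F [ 1.2  0.1 -0.4] pitch 36.7 t 22.15
L up 4.2 R up 7.1 (vs seated ref) (np.float64(87.91127677825621), np.float64(87.55669983982598)) (np.float64(92.06862058891646), np.float64(94.67492654162429))
rows [0.5229, -0.0562, -0.4784] [0.0932, 0.0028, 0.3243] n>=7.1
```

```bash

python3 -m pendant '[[0,0,-0.25,0,0,0,1],[0.52,-0.056,-0.48,0.093,0.003,0.324,1],[0.52,-0.056,-0.48,0.093,0.003,0.324,1],[0.52,-0.056,-0.48,0.093,0.003,0.324,1],[0.52,-0.056,-0.48,0.093,0.003,0.324,1],[0.52,-0.056,-0.48,0.093,0.003,0.324,1],[0.52,-0.056,-0.48,0.093,0.003,0.324,1],[0.52,-0.056,-0.48,0.093,0.003,0.324,1]]' |grep -E 'pos'; python3 wp.py .47 -.04 .30 68 36
```

```text
position: [0.6179, -0.0195, 0.3046]
rows [0.3707, -0.6441, -0.0731] [0.0884, -0.0013, 0.3226] n>=7.0
```

```bash

python3 -m pendant '[[0.37,-0.644,-0.07,0.088,0,0.322,1],[0.37,-0.644,-0.07,0.088,0,0.322,1],[0.37,-0.644,-0.07,0.088,0,0.322,1],[0.37,-0.644,-0.07,0.088,0,0.322,1],[0.37,-0.644,-0.07,0.088,0,0.322,1],[0.37,-0.644,-0.07,0.088,0,0.322,1],[0.37,-0.644,-0.07,0.088,0,0.322,1],[0.37,-0.644,-0.07,0.088,0,0.322,1]]' |grep -E 'pos'; python3 wp.py .375 -.05 .23 8.5 36.5
```

```text
position: [0.4717, -0.0415, 0.2994]
rows [-0.1149, -0.4344, 0.3927] [0.0926, -0.004, 0.3201] n>=7.0
```

```bash

python3 -m pendant '[[-0.1,-0.434,0.2,0.0926,-0.004,0.32,1],[-0.115,-0.434,0.3,0.0926,-0.004,0.32,1],[-0.115,-0.434,0.3,0.0926,-0.004,0.32,1],[-0.115,-0.434,0.39,0.0926,-0.004,0.32,1],[-0.115,-0.434,0.39,0.0926,-0.004,0.32,1],[-0.115,-0.434,0.39,0.0926,-0.004,0.32,1],[-0.115,-0.434,0.39,0.0926,-0.004,0.32,1],[-0.115,-0.434,0.39,0.0926,-0.004,0.32,1]]' |grep -E 'pos|force:'; python3 q.py
python3 - <<'E'
from m import *
from h import *
from rig import capture
s=readout.read_state();W=s["tcp_rot"]@RT.T; g=s["position"]+.051*s["tcp_rot"][:,2]
L=W@wedgeR(0,-35); t0=g+W@[.119,0,.024]
p,d=capture("scene");np.savez("scene9.npz",p=p,d=d);p,X=cloud("scene9");hsv=cv2.cvtColor(p,cv2.COLOR_RGB2HSV)
Y=((X-t0)@L)*1000
o=(hsv[...,0]<18)&(hsv[...,1]>150)&(np.abs(Y-[-25,0,5]).max(2)<40);o=cv2.erode(o.astype(np.uint8),np.ones((2,2)))>0
Z=Y[o];print(len(Z))
for a in range(-56,8,6):
    k=(Z[:,0]>=a)&(Z[:,0]<a+6)
    if k.sum()>3: m=np.median(Z[k],0);print(m.round(1),"exp z",round(2+.262*-max(m[0],-42),1),np.percentile(Z[k,1],[3,97]).round(1))
print(np.percentile(Z[:,0],99))
E
```

```text
position: [0.3754, -0.0503, 0.2311]
force: [0.2, 0.5, -0.9]
grasp_force: 30.0
d_L -29.3 d_R 159.3 lat -1.4 z 132.9 F [ 0.2  0.5 -0.9] pitch 36.4 t 24.6
156
[-52.7  -5.8  13.4] exp z 13.0 [-9.5 -2.7]
[-46.7  -4.6  12.7] exp z 13.0 [-13.1   6.5]
[-40.3  -6.1  13.7] exp z 12.5 [-14.7   5.8]
[-34.9  -4.8  13. ] exp z 11.1 [-13.8   6.3]
[-29.1  -4.2  11.1] exp z 9.6 [-13.8   6. ]
[-23.4  -3.6  10.1] exp z 8.1 [-12.7   7.4]
[-16.6  -3.9   8.3] exp z 6.4 [-14.2   6.4]
[-10.4  -3.2   7. ] exp z 4.7 [-13.1   6.5]
[-3.7 -2.4  5.1] exp z 3.0 [-10.4   6.5]
[ 0.3 -7.6  5.3] exp z 1.9 [-11.6   5. ]
0.4811035456756298
```

```bash
sed -i 's/\[.1186,0,.0261\]/[.1183,0,.0273]/' q.py
python3 - <<'E'
from m import *
o=(.1183,0,.0273)
A=stage("L",-.007,.049,lat=.0015,p=36.6,off=o);rows(*A)
rows(*stage("L",-.007,.039,lat=.002,p=36.6,off=o),*A);rows(*stage("L",.003,.049,lat=.0015,p=36.6,off=o),*A)
E
```

```text
rows [0.2266, -0.0139, 0.3752] [0.0004, -0.0014, 0.0014] n>=1.8
rows [0.0143, -0.0025, 0.0479] [0.0, 0.0, 0.0] n>=0.2
rows [0.0479, -0.0, -0.0143] [0.0, 0.0, 0.0] n>=0.2
```

```bash

python3 -m pendant '[[0.06,-0.014,0.1,0,-0.0014,0.0014,1],[0.12,-0.014,0.2,0,-0.0014,0.0014,1],[0.18,-0.014,0.3,0,-0.0014,0.0014,1],[0.2266,-0.014,0.375,0,-0.0014,0.0014,1],[0.2266,-0.014,0.375,0,-0.0014,0.0014,1],[0.2266,-0.014,0.375,0,-0.0014,0.0014,1]]' |grep force:; python3 q.py
python3 -m pendant '[[0.0029,0,0.0096,0,0,0,1],[0.0029,0,0.0096,0,0,0,1],[0.0029,0,0.0096,0,0,0,1]]' |grep force:;python3 q.py
python3 -m pendant '[[0.0014,0,0.0048,0,0,0,1],[0.0014,0,0.0048,0,0,0,1],[0.0014,0,0.0048,0,0,0,1]]' |grep force:;python3 q.py
python3 -m pendant '[[0.0014,0,0.0048,0,0,0,1],[0.0014,0,0.0048,0,0,0,1],[0.0014,0,0.0048,0,0,0,1]]' |grep force:;python3 q.py
```

```text
force: [-0.6, -0.6, -0.1]
grasp_force: 30.0
d_L -6.8 d_R 136.8 lat 1.6 z 49.6 F [-0.6 -0.6 -0.1] pitch 36.6 t 25.25
force: [0.3, 1.5, -0.4]
grasp_force: 30.0
d_L -5.8 d_R 135.8 lat 0.6 z 48.6 F [ 0.3  1.5 -0.4] pitch 36.4 t 25.55
force: [-0.5, -0.3, -0.6]
grasp_force: 30.0
d_L -5.9 d_R 135.9 lat 0.6 z 47.0 F [-0.5 -0.3 -0.6] pitch 36.5 t 25.85
force: [0.0, -0.6, -0.6]
grasp_force: 30.0
d_L -5.9 d_R 135.9 lat 0.6 z 45.8 F [ 0.  -0.6 -0.6] pitch 36.5 t 26.15
```

```bash

python3 -m pendant '[[0.0012,0,0.004,0,0,0,1],[0.03,0,-0.005,0,0,0,1],[0.06,0,-0.014,0,0,0,1],[0.09,0,-0.023,0,0,0,1],[0.1257,0,-0.0335,0,0,0,1],[0.1257,0,-0.0335,0,0,0,1],[0.1257,0,-0.0335,0,0,0,1]]' |grep force:; python3 q.py
python3 -m pendant '[[0.012,0,-0.0036,0,0,0,1],[0.024,0,-0.0072,0,0,0,1],[0.036,0,-0.0108,0,0,0,1],[0.036,0,-0.0108,0,0,0,1]]' |grep force:; python3 q.py
python3 cov.py scene10
```

```text
force: [0.2, 0.2, 0.8]
grasp_force: 30.0
d_L 21.2 d_R 108.8 lat 0.3 z 45.3 F [0.2 0.2 0.8] pitch 36.4 t 26.85
force: [-5.0, -1.7, 6.3]
grasp_force: 30.0
d_L 24.7 d_R 105.3 lat 1.3 z 44.8 F [-5.  -1.7  6.3] pitch 36.9 t 27.25
L up 4.6 R up 6.6 (vs seated ref) (np.float64(87.91127677825621), np.float64(87.55669983982598)) (np.float64(92.51424178471646), np.float64(94.17127926781005))
```

```bash

python3 -m pendant '[[0.012,0.003,-0.0046,0,0,0,1],[0.024,0.004,-0.0096,0,0,0,1],[0.036,0.004,-0.0135,0,0,0,1],[0.036,0.004,-0.0135,0,0,0,1]]' |grep force:; python3 q.py
python3 -m pendant '[[0.012,0.003,-0.0046,0,0,0,1],[0.024,0.004,-0.0096,0,0,0,1],[0.036,0.004,-0.0135,0,0,0,1],[0.036,0.004,-0.0135,0,0,0,1]]' |grep force:; python3 q.py
python3 cov.py scene11
```

```text
force: [-11.9, -3.1, 7.0]
grasp_force: 30.0
d_L 26.8 d_R 103.2 lat 2.1 z 44.1 F [-11.9  -3.1   7. ] pitch 37.5 t 27.7
force: [-11.2, -0.8, 3.6]
grasp_force: 30.0
d_L 34.9 d_R 95.1 lat 1.5 z 44.4 F [-11.2  -0.8   3.6] pitch 37.5 t 28.1
L up 6.2 R up 7.0 (vs seated ref) (np.float64(87.91127677825621), np.float64(87.55669983982598)) (np.float64(94.13217438576734), np.float64(94.59227900535048))
```

```bash

python3 -m pendant '[[0.01,0,-0.0035,0,0,0,1],[0.016,0,-0.005,0,0,0,1],[0.016,0,-0.005,0,0,0,1]]' |grep force:; python3 q.py
python3 -m pendant '[[-0.05,0,0.015,0,0,0,1],[-0.12,0,0.036,0,0,0,1],[-0.2,0,0.06,0,0,0,1],[-0.32,0,0.096,0,0,0,1],[-0.4,0,0.1,0,0,0,1],[-0.44,0,-0.15,0,0,0,1],[-0.46,0,-0.4,0,0,0,1],[-0.46,0,-0.4,0,0,0,1]]' |grep -E 'force:|pos'; python3 q.py
python3 cov.py scene12; python3 cov.py scene13; python3 wp.py .41 .15 .24 9.4 15
```

```text
force: [-11.7, -1.2, 4.3]
grasp_force: 30.0
d_L 38.0 d_R 92.0 lat 1.5 z 44.3 F [-11.7  -1.2   4.3] pitch 37.5 t 28.45
position: [0.3895, -0.0485, 0.2507]
force: [0.5, -0.1, -0.9]
grasp_force: 30.0
d_L -13.5 d_R 143.5 lat -3.2 z 154.8 F [ 0.5 -0.1 -0.9] pitch 35.7 t 29.25
L up 7.3 R up 7.3 (vs seated ref) (np.float64(87.91127677825621), np.float64(87.55669983982598)) (np.float64(95.17929971059439), np.float64(94.8806584144153))
L up 8.1 R up 6.5 (vs seated ref) (np.float64(87.91127677825621), np.float64(87.55669983982598)) (np.float64(96.03820611036785), np.float64(94.03998741589247))
rows [0.2597, -0.9601, -0.0422] [0.0009, 0.118, -0.0063] n>=4.0
```

Both sides are up about 7 mm and level. Now I'll return the wedge to its rest.

```bash

python3 -m pendant '[[0,-0.1,-0.15,0,0.03,0,1],[0.26,-0.96,-0.15,0,0.118,0,1],[0.26,-0.96,-0.1,0,0.118,0,1],[0.26,-0.96,-0.042,0,0.118,0,1],[0.26,-0.96,-0.042,0,0.118,0,1],[0.26,-0.96,-0.042,0,0.118,0,1],[0.26,-0.96,-0.042,0,0.118,0,1],[0.26,-0.96,-0.042,0,0.118,0,1]]' |grep -E 'force:|pos'
python3 - <<'E'
from m import *
rows(*grip_pose((.5164,.3716,.15),10.1,2))
E
```

```text
position: [0.4086, 0.1495, 0.2385]
force: [-1.0, -0.6, -1.0]
grasp_force: 30.0
rows [0.5961, -1.0198, 0.2459] [0.0029, 0.0743, -0.01] n>=4.8
```

```bash

python3 -m pendant '[[0.59,-1,0.0,0,0.074,-0.01,1],[0.59,-1,0.0,0,0.074,-0.01,1],[0.59,-1,0.1,0,0.074,-0.01,1],[0.59,-1,0.2,0,0.074,-0.01,1],[0.596,-1,0.246,0,0.074,-0.01,1],[0.596,-1,0.246,0,0.074,-0.01,1],[0.596,-1,0.246,0,0.074,-0.01,1],[0.596,-1,0.246,0,0.074,-0.01,1]]' |grep -E 'force:|pos'
python3 - <<'E'
from m import *
from h import *
from rig import capture
rows(*grip_pose((.5164,.3716,.085),10.1,2))
s=readout.read_state();W=s["tcp_rot"]@RT.T; g=s["position"]+.051*s["tcp_rot"][:,2]
L=W@wedgeR(0,-35); t0=g+W@[.119,0,.024]
for c in("scene","top"):
    p,d=capture(c);np.savez(c+"9.npz",p=p,d=d);p,X=cloud(c+"9");hsv=cv2.cvtColor(p,cv2.COLOR_RGB2HSV)
    Y=((X-t0)@L)*1000
    o=(hsv[...,0]<18)&(hsv[...,1]>150)&(np.abs(Y-[-25,0,5]).max(2)<40)
    Z=Y[o];print(c,len(Z))
    for a in range(-56,8,8):
        k=(Z[:,0]>=a)&(Z[:,0]<a+8)
        if k.sum()>3: m=np.median(Z[k],0);print(m.round(1),"exp z",round(2+.262*-max(m[0],-42),1),np.percentile(Z[k,1],[3,97]).round(1))
    if len(Z): print(np.percentile(Z[:,0],99))
E
```

```text
position: [0.5016, 0.3638, 0.1996]
force: [-0.5, -0.1, 0.1]
grasp_force: 30.0
rows [-0.1008, -0.0284, 0.3143] [0.0032, 0.0002, 0.0] n>=1.3
scene 125
[-51.  -10.6  13.7] exp z 13.0 [-15.2   7.3]
[-43.9  -8.4  14.3] exp z 13.0 [-14.5   8.5]
[-34.5  -9.1  13.7] exp z 11.0 [-14.6   9.6]
[-27.2  -9.4  12. ] exp z 9.1 [-15.9  10.2]
[-19.3  -3.8  10.2] exp z 7.1 [-17.1   6.9]
[-11.7  -4.5   7.8] exp z 5.1 [-13.8   2.5]
[-4.5 -0.4  6.7] exp z 3.2 [-12.6   8.5]
[ 1.4 -4.2  5.5] exp z 1.6 [-11.3   6.8]
1.7703113638276342
top 164
[-50.4   4.2  13.2] exp z 13.0 [-5.8 11.8]
[-44.2   1.7  11.4] exp z 13.0 [-7.8 12.2]
[-35.1   1.4  12.3] exp z 11.2 [-8.3 13.6]
[-27.8   2.5  10.4] exp z 9.3 [-6.9 12.1]
[-20.8   2.8   7.2] exp z 7.4 [-6.7 12.4]
[-12.5   3.7   8.3] exp z 5.3 [-7.4 12.4]
[-3.4  1.8  6. ] exp z 2.9 [-5.8 10.1]
[1.7 1.  4.9] exp z 1.6 [-6.8  9.5]
2.8636162762098296
```

```bash

python3 -m pendant '[[-0.03,-0.028,0.1,0.003,0,0,1],[-0.06,-0.028,0.2,0.003,0,0,1],[-0.1,-0.028,0.314,0.003,0,0,1],[-0.1,-0.028,0.314,0.003,0,0,1],[-0.1,-0.028,0.314,0.003,0,0,1]]' |grep -E 'force:|pos'
python3 - <<'E'
from m import *
rows(*grip_pose((.5164,.3716,.054),10.1,2))
E
```

```text
position: [0.5015, 0.3701, 0.1343]
force: [0.4, -0.2, 0.4]
grasp_force: 30.0
rows [-0.0531, 0.0057, 0.1497] [-0.0001, -0.0003, 0.0003] n>=0.6
```

```bash

python3 -m pendant '[[-0.018,0.004,0.05,0,0,0,1],[-0.036,0.005,0.1,0,0,0,1],[-0.053,0.005,0.15,0,0,0,1],[-0.053,0.005,0.15,0,0,0,1],[-0.053,0.005,0.15,0,0,0,1]]' |grep -E 'force:|pos'
python3 -m pendant '[[-0.003,0,0.01,0,0,0,1],[-0.006,0,0.019,0,0,0,1],[-0.006,0,0.019,0,0,0,1],[-0.006,0,0.019,0,0,0,1]]' |grep -E 'force:|pos'
```

```text
position: [0.5003, 0.3692, 0.101]
force: [-0.0, -1.3, -0.9]
grasp_force: 30.0
position: [0.5011, 0.3689, 0.0982]
force: [1.2, -5.5, 1.0]
grasp_force: 30.0
```

```bash

python3 -m pendant '[[-0.001,0,0.004,0,0,0,1],[-0.001,0,0.004,0,0,0,1],[-0.001,0,0.004,0,0,0,-1],[-0.001,0,0.004,0,0,0,-1],[-0.001,0,0.004,0,0,0,-1],[-0.001,0,0.004,0,0,0,-1],[-0.001,0,0.004,0,0,0,-1],[-0.001,0,0.004,0,0,0,-1]]' 
python3 -m pendant '[[0,0,0,0,0,0,-1],[0,0,0,0,0,0,-1],[0,0,0,0,0,0,-1],[0,0,0,0,0,0,-1],[0,0,0,0,0,0,-1],[0,0,0,0,0,0,-1],[0,0,0,0,0,0,-1]]' |grep -E 'opening|force:'
python3 -m pendant '[[0.03,0,-0.1,0,0,0,-1],[0.1,0,-0.28,0,0,0,-1],[0.2,0,-0.6,0,0,0,-1],[0.3,0,-0.8,0,0,0,-1],[0.3,0,-0.8,0,0,0,-1],[0.3,0,-0.8,0,0,0,-1]]' |grep -E 'opening|force:|pos'
python3 -m pendant '[[0,0.8,0,0,0,0,-1],[0,0.8,0,0,0,0,-1],[0,0.8,0,0,0,0,-1],[0,0.8,0,0,0,0,-1],[0,0.8,0,0,0,0,-1]]' |grep -E 'opening|force:|pos'
python3 cov.py scene14; python3 cov.py scene15
python3 - <<'E'
from rig import capture
from h import *
p,d=capture("top");q=np.load("scene15.npz")["p"]
cv2.imwrite("pics/end.png",np.hstack([cv2.resize(p[130:250,165:285],(400,400)),cv2.resize(q[140:310,220:390],(400,400))])[:,:,::-1])
E
```

```text
time_s: 33.25
position: [0.5008, 0.3698, 0.0968]
tcp_rot: [[0.936, 0.178, 0.305], [0.169, -0.984, 0.055], [0.31, -0.0, -0.951]]
force: [0.1, 0.6, -1.1]
opening: 0.618
grasp_force: 0.0
force: [-0.4, 0.4, 0.5]
opening: 0.999
grasp_force: 0.0
position: [0.5095, 0.3717, 0.2709]
force: [-0.1, -0.0, -1.5]
opening: 1.002
grasp_force: 0.0
position: [0.5357, 0.2115, 0.2653]
force: [0.1, 0.9, -0.2]
opening: 1.0
grasp_force: 0.0
L up 7.3 R up 7.2 (vs seated ref) (np.float64(87.91127677825621), np.float64(87.55669983982598)) (np.float64(95.19324890336667), np.float64(94.714089572765))
L up 7.6 R up 6.4 (vs seated ref) (np.float64(87.91127677825621), np.float64(87.55669983982598)) (np.float64(95.55828887696318), np.float64(93.9319433992553))
```

View pics/end.png

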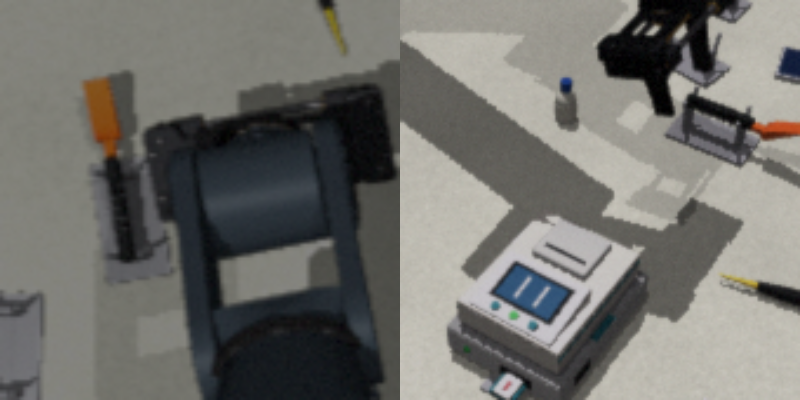

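The wedge lies in its rest as at the start (left half: handle (120,210), blade (100,110)). The cover is raised level and the dropper is untouched at (567,100).

```bash
python3 -c "
from rig import bot;print(bot.hand_in())"
```

```text
the job is handed in; nothing more can be done
None
```

The job is handed in: by the depth camera the cover stands about 7 mm up on both sides and level to within about 1 to 2 mm, and the wedge is back on its rest with the gripper clear; no verdict came back from the hand-in.

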